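# Fit the core sleeve and hold the nougat mould shut

## Robot

A 6-joint arm with a two-finger parallel gripper is mounted at the origin on the work surface. World frame = base frame: x ahead of the robot, y to its left, z up, the work surface at z = 0. Lengths are in mm, angles in rad, forces in N, time in s.
With the tool pointing down it reaches from about 350 to 775 mm from the base axis. Payload 7.3 kg.
Tool frame: the origin (TCP) lies at the very end of the fingers, on their centre line; the grasp point (between the pads) lies 19 mm behind it (pinch_z is the distance from the TCP to the grasp point, in mm); z points along the fingers, y is the direction in which the jaws open and shut (so a half turn about z gives the same grasp; the last joint's range is limited). The gripper opens to 92 mm and grips with 3 to 60 N. Pads are 19 mm wide; open, the fingers measure 130 mm over their backs; the gripper's body (75 mm by 190 mm) begins 47 mm behind the grasp point.
Start: joints at [1.057, 0.342, 1.524, -0, 1.275, -0.146], TCP at [188.758, 489.914, 226.741] pointing down, gripper open.
Joint ranges: [-2.53, 2.53], [-0.77, 2.02], [0.04, 2.7], [-1, 4.14], [0.28, 2.66], [-3.11, 3.11]. Speed limits (rad/s): [2.57, 2.57, 3.14, 3.14, 3.14, 3.14].

## Interface

Orientations are given as [roll, pitch, yaw] about the fixed x, y, z axes, in that order (R = Rz(yaw) Ry(pitch) Rx(roll)).
In Python, from plant import * gives the robot as it stands.
- The arm moves only by the tool step_arm, never from a script. Its argument "moves" is one flat list of numbers, 7 for each row, row after row: the shift along the tool's x, y, z scaled (see below), then the turn, a rotation vector about the tool's x, y, z scaled (see below), then the closure, from -1 (fully open) to 1 (shut). A call has 1 to 8 rows; each row shifts and turns the pose as measured when the row begins, along the tool's axes as they then stand; what a row does not reach is not made up. The controller multiplies each number of a shift by 2 cm and each number of a turn by 4 degrees. A row lasts 1/12 s, in which the tool goes at most 41.7 mm and 7.16 degrees, less where a joint would pass 70% of its speed; a pose out of reach is approached as far as the arm can. A call with a number of a shift or a turn outside -1 to 1 is refused whole. A call with a gripper value outside its range is refused whole. The fingers move at their own pace and stop on an object; the grip force is fixed at half the most. Time passes only in rows, so rows that do not move let the fingers close. It gives the time, the measured TCP pose, the force and the opening at its end, in the units of the state.
- get_obs(): the state, without advancing time (a new reading comes with each control period).
- capture(name): name is "scene" or "side" or "wrist"; returns the picture (480x640x3 uint8, red, green, blue); there is no depth.
- get_calibration(name): a dict with "mtx" (3x3 intrinsics, pixels), "eye" and "orientation" of the camera in the world; the wrist camera has in their place "mount" (4x4, takes a point from camera to tool coordinates, whose origin is the TCP and whose axes are the flange's). Camera axes: x right, y down, z forward; pixel columns grow to the right and rows downward; lengths in mm; the calibration is good to about 2 mm. A picture is of the moment at which its call begins: read the wrist's pose just before it. get_calibration takes no time and is no camera call.
- close_job(): hands the job in, once; it reports no verdict.
The state is a dict: "time": time; "joint_positions": joint angles; "dq": joint speeds; "tau": joint torques, N m; "tool_pos": TCP position; "tcp_rot": TCP orientation; "contact_force": force on the tool from outside, world axes, zero at the start; "moment": the same for the moment, N m; "grip_width": finger opening in mm.
Only numpy, scipy, OpenCV 4.12 (cv2) and the standard library are available. Lean on these libraries where they do the work, as an engineer would, in place of code of your own. Each camera call takes 0.05 s, during which the arm holds its last target.

## Task

Slide the brass sleeve over the core post of the metal mould half and let it stand on its spring pad. Then set the blue lid on the two dowels and press it down against the spring until it sits flush on both end blocks; finish while the fingers still hold the lid pressed shut, so that I can put the clamps on. Leave the copper bowl, the jar and the spatula where they are.

Things in the scene. Friction and masses are not known exactly. Their poses are not given: they have to be found in the camera images.
- mould: Lower mould half, metal, fixed to the table; origin at the centre of its underside, z up. Base plate 180 mm (x) by 120 (y) by 12 thick. Two end blocks at local x -90 to -55 and +55 to +90 mm, 110 mm along y, flat tops at z = 60 mm; the 110 mm between them is open towards +y and -y. Both ends are alike.
- post_top (a point): Centre of the top of the core post in the middle of the mould (local x = y = 0), 57 mm above the table. Post 22 mm in diameter, upright, its last 5 mm tapered to 14 mm. The sprung ejector pad lies round its foot.
- dowel_a (a point): Tip of the dowel on the mould's +x end block (local x +72, y 0), 88 mm above the table. Dowel 10 mm in diameter, 28 mm tall over the block's top, its last 6 mm tapered to 4 mm.
- dowel_b (a point): Tip of the like dowel on the mould's -x end block (local x -72, y 0), 88 mm above the table.
- ejector (a joint): How far the black ejector pad (42 mm disc round the core post) is pushed down, m: 0 = up, pad top 28 mm above the table; 0.012 = where the shut mould holds it (16 mm). Spring: 11 N to start moving, 400 N/m, about 16 N at 0.012. The weight of sleeve and lid does not move it; let go, it pushes the lid up again.
- sleeve_center (a point): Centre (half-way up) of the loose brass sleeve: upright tube, 40 mm outside and 25 mm inside diameter, 44 mm high, about 0.28 kg, z along its axis; starts standing on the table. On the post with the pad up, this point is 50 mm above the table and the sleeve's top 12 mm above the end blocks; in the shut mould it is at 38 mm.
- lid_handle (a point): Centre of the wooden handle of the loose blue lid: solid bar 80 mm (lid's x) by 24 (y) by 45 high, in the middle of a plate 180 (x) by 110 (y) by 14 mm with 12 mm through holes at x -72 and +72, y 0. The point is 36.5 mm over the plate's underside; 96.5 mm above the table when shut. About 0.43 kg, starts flat on the table, handle up. Either end fits either dowel.
- bowl: Copper bowl, 110 mm across, 50 mm high, origin at the centre of its underside; a bystander.
- jar: Closed amber jar, 72 mm across, 110 mm high, origin at the centre of its underside; a bystander.
- knife: Spatula lying along its x, 280 mm long, 65 mm wide, handle to -x, origin mid-length on the table; a bystander.
Not all that is in view belongs to the job. Of the things that look like the part that bears sleeve_center, the largest one is meant.

How it is judged:
By the outcome, as a careful person would: the job done as asked, in the order asked, and still so for the second after the job is handed in, while the arm keeps its last pose, push and grip.
It also fails if it takes over 59 s, if anything falls off the work surface, if the arm or the gripper's body presses on something with over 40 N, if the wrist force passes 120 N, or if a joint passes its speed limit or range.

## Working session

There is one attempt and no reset: what is moved stays moved. The work goes in short steps, Python scripts to look and compute and a tool call to move; the robot and the scene stay as the last step left them, time stands still between calls to the robot, and variables do not carry over. Pictures are saved under pics/ and viewed, and the job is handed in when it is done.

Besides the shell and the picture viewer there is one more tool, called after ">>>" as name(argument=value, ...) on one line, values as JSON. step_arm: Moves the arm, as the interface text tells. Shifts and turns lie within -1 to 1; 1 stands for 2 cm of shift or 4 degrees of turn. Its arguments: {"type":"object","properties":{"moves":{"type":"array"}},"required":["moves"]}

```bash
ls; mkdir -p pics
python3 - <<'E'
from plant import *
import cv2
o=get_obs();print(o)
for n in("scene","side","wrist"):
    cv2.imwrite(f"pics/{n}0.png",capture(n)[:,:,::-1]);print(n,get_calibration(n))
E
```

```text
pics
{'time': 0.0, 'joint_positions': array([ 1.05699661e+00,  3.42712799e-01,  1.52499797e+00, -1.34668991e-05,
        1.27539941e+00, -1.46021537e-01]), 'dq': array([-0.00123037,  0.00082455,  0.00052975, -0.00119155,  0.00128891,
        0.00017214]), 'tau': array([-1.88103637e-03, -4.31244206e+01, -2.44224072e+01,  7.14351330e-02,
        5.60650940e-02, -1.35426849e-04]), 'tool_pos': array([188.55529336, 489.54323818, 226.05676132]), 'tcp_rot': array([-3.14008940e+00, -2.08064389e-04,  2.77381825e+00]), 'contact_force': array([-0.15715702,  0.01087479, -0.20593989]), 'moment': array([ 0.01768443, -0.03561431, -0.02809252]), 'grip_width': 91.71345237559555}
scene {'mtx': array([[436.20792703,   0.        , 313.39747986],
       [  0.        , 436.20792703, 241.67310736],
       [  0.        ,   0.        ,   1.        ]]), 'eye': array([1391.67764407, -294.06417301,  796.93118414]), 'orientation': array([-2.29041992, -0.02010349,  1.24318816])}
side {'mtx': array([[459.75356637,   0.        , 323.00366053],
       [  0.        , 459.75356637, 239.22002264],
       [  0.        ,   0.        ,   1.        ]]), 'eye': array([437.07171568, 852.45879706, 610.93938924]), 'orientation': array([-2.12584309,  0.02511647, -2.95480081])}
wrist {'mtx': array([[334.24967585,   0.        , 322.80850822],
       [  0.        , 334.24967585, 236.838913  ],
       [  0.        ,   0.        ,   1.        ]]), 'mount': array([[-6.52893996e-05, -9.55152034e-01, -2.96115836e-01,
         7.95726891e+01],
       [ 9.99999680e-01, -2.98360964e-04,  7.41907981e-04,
        -3.08073571e-01],
       [-7.96984323e-04, -2.96115693e-01,  9.55151748e-01,
        -1.57201696e+02],
       [ 0.00000000e+00,  0.00000000e+00,  0.00000000e+00,
         1.00000000e+00]])}
```

View pics/scene0.png

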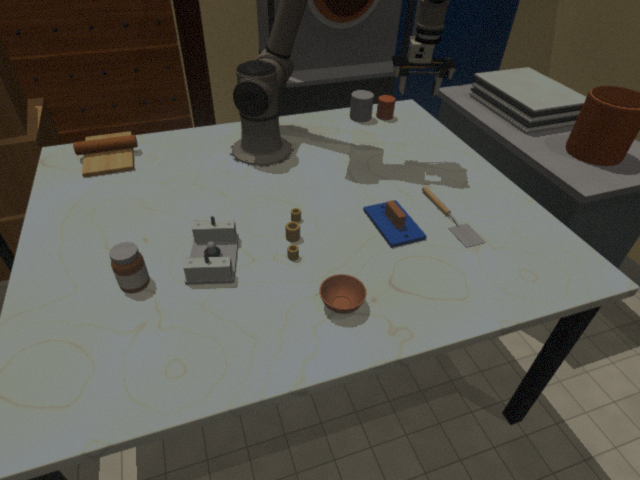

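View pics/side0.png

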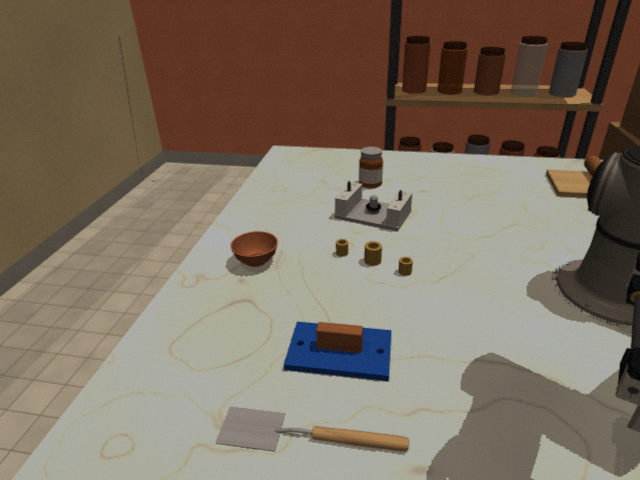

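View pics/wrist0.png

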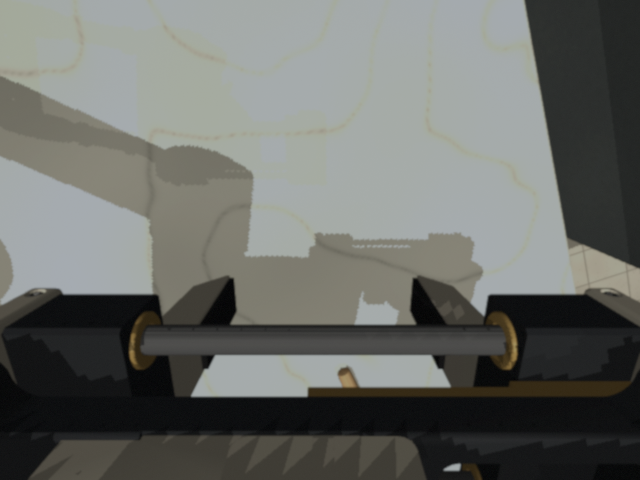

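The scene view shows three brass rings at about (296,214), (292,231) and (293,253). The middle one is the largest. The lid is at (394,222) and the mould at (212,253). I'll zoom in on the details.

```bash
cat > h.py <<'E'
import numpy as np,cv2
from plant import *
from scipy.spatial.transform import Rotation as R
def cam(name,obs=None):
    c=get_calibration(name);K=c["mtx"]
    if name!="wrist":
        return K,R.from_euler("xyz",c["orientation"]).as_matrix(),np.array(c["eye"])
    T=np.eye(4);T[:3,:3]=R.from_euler("xyz",obs["tcp_rot"]).as_matrix();T[:3,3]=obs["tool_pos"]
    M=T@c["mount"];return K,M[:3,:3],M[:3,3]
def ray(cm,p):
    K,Rm,e=cm;d=Rm@np.linalg.solve(K,[p[0],p[1],1.]);return e,d/np.linalg.norm(d)
def onz(cm,p,z):
    e,d=ray(cm,p);return e+d*(z-e[2])/d[2]
def tri(*cp):
    A=np.zeros((3,3));b=np.zeros(3)
    for cm,p in cp:
        e,d=ray(cm,p);P=np.eye(3)-np.outer(d,d);A+=P;b+=P@e
    return np.linalg.solve(A,b)
def proj(cm,X):
    K,Rm,e=cm;q=K@(Rm.T@(np.asarray(X,float)-e));return q[:2]/q[2]
E
python3 - <<'E'
import cv2,numpy as np
def z(n,x,y,w,h,s,out):
    im=cv2.imread(f"pics/{n}0.png")[y:y+h,x:x+w]
    return cv2.resize(im,None,fx=s,fy=s,interpolation=cv2.INTER_CUBIC)
a=z("scene",170,195,150,100,5,0);b=z("side",320,170,150,100,5,0)
cv2.imwrite("pics/za.png",a);cv2.imwrite("pics/zb.png",b)
E
```

```text
(no output)
```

View pics/za.png

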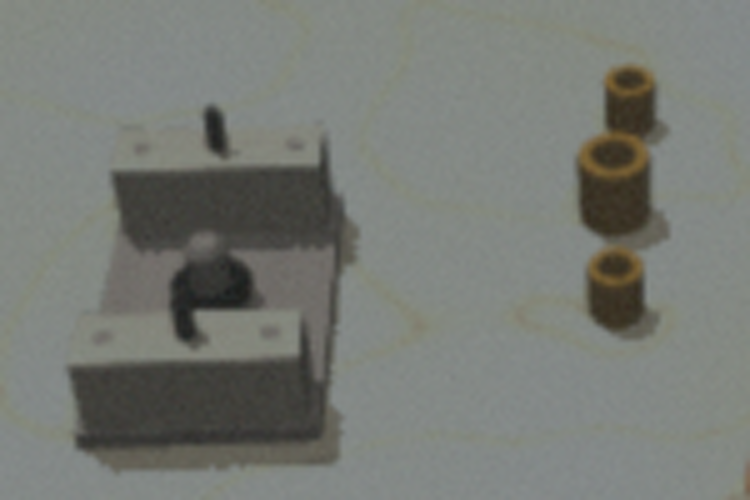

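View pics/zb.png

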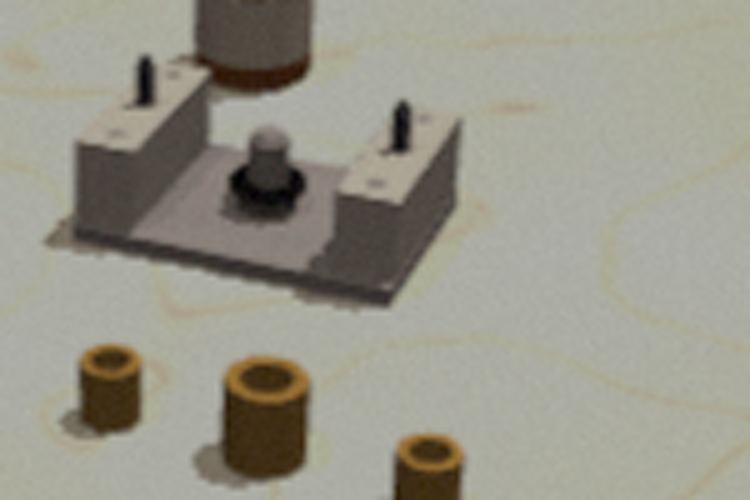

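Run:
```python
from h import *
S=cam("scene");D=cam("side")
f=lambda u,v,x,y:((u+.5)/5-.5+x,(v+.5)/5-.5+y)
s=lambda u,v:f(u,v,170,195); d=lambda u,v:f(u,v,320,170)
for n,a,b,z in [("sleeve top",s(615,153),d(267,380),44),("dowel near",s(180,286),d(146,58),88),("dowel far",s(211,107),d(402,103),88),("post",s(206,237),d(268,132),57)]:
    print(n,tri((S,a),(D,b)).round(1),onz(S,a,z).round(1),onz(D,b,z).round(1))
for n,C in(("scene",S),("side",D)):
    im=cv2.imread(f"pics/{n}0.png");h=cv2.cvtColor(im,cv2.COLOR_BGR2HSV)
    m=cv2.inRange(h,(105,150,40),(130,255,255))
    if n=="scene": m[:150]=0
    k,l,st,_=cv2.connectedComponentsWithStats(m);i=1+np.argmax(st[1:,4]);print(st[i])
    c=max(cv2.findContours((l==i).astype(np.uint8),0,2)[0],key=cv2.contourArea)
    q=cv2.approxPolyDP(cv2.convexHull(c),4,True)[:,0]
    for p in q: print(p,onz(C,p,14).round(1))
    x,y,w,hh=st[i][:4];cv2.imwrite(f"pics/l_{n}.png",cv2.resize(im[y-10:y+hh+10,x-10:x+w+10],None,fx=5,fy=5,interpolation=2))
    # handle mask within hull
    hm=np.zeros(m.shape,np.uint8);cv2.fillConvexPoly(hm,cv2.convexHull(c),255)
    o=cv2.inRange(h,(3,90,30),(20,255,255));o[:y-15]=0;o[y+hh:]=0;o[:,:x]=0;o[:,x+w:]=0
    cc=max(cv2.findContours(o,0,2)[0],key=cv2.contourArea);print("handle",cv2.approxPolyDP(cv2.convexHull(cc),2,True)[:,0].tolist())
```

```text
sleeve top [502.4 -35.1  43.7] [501.2 -35.5  44. ] [503.  -33.1  44. ]
dowel near [ 591.7 -276.8   89.4] [ 587.8 -277.4   88. ] [ 592.9 -276.5   88. ]
dowel far [ 453.9 -241.5   87.5] [ 453.4 -241.8   88. ] [ 454.3 -239.1   88. ]
post [ 523.3 -258.2   58.5] [ 519.5 -258.7   57. ] [ 524.3 -258.6   57. ]
[365 204  60  41 898]
[365 208] [452.1 205.3  14. ]
[385 204] [451.6 271.9  14. ]
[408 216] [525.8 310.7  14. ]
[424 236] [620.5 310.2  14. ]
[392 244] [624.1 209.5  14. ]
handle [[396, 226], [388, 209], [389, 201], [393, 201], [404, 215], [403, 222]]
[ 284  322  107   59 3751]
[297 322] [624.1 211.7  14. ]
[389 330] [449.6 205.9  14. ]
[387 380] [445.  324.8  14. ]
[285 369] [616.9 329.4  14. ]
handle [[318, 323], [361, 326], [360, 351], [318, 347]]
```

```bash
cat >> h.py <<'E'
def plan(x,y,z,yaw=None):
    o=get_obs();Rm=R.from_euler("xyz",o["tcp_rot"]).as_matrix()
    d=Rm.T@(np.array([x,y,z])-o["tool_pos"]);print("pos",o["tool_pos"].round(1),"rpy",o["tcp_rot"].round(4),"t",round(o["time"],2))
    print("shift units",(d/20).round(3))
    if yaw is not None:
        Rt=R.from_euler("xyz",[np.pi,0,yaw]).as_matrix()
        print("turn units",(np.degrees(R.from_matrix(Rm.T@Rt).as_rotvec())/4).round(3))
E
python3 - <<'E'
from h import *
plan(502,-35,160,2.885)
S=cam("scene");D=cam("side")
print("jar top",onz(S,(124,249),110),onz(D,(371,153),110))
print("small",onz(S,(296,210),28),onz(S,(293,247),28))
E
```

```text
pos [188.6 489.6 226.2] rpy [-3.1405e+00 -2.0000e-04  2.7738e+00] t 0.15
shift units [-24.054 -18.84    3.328]
turn units [-0.016 -0.003 -1.593]
jar top [ 546.63837607 -455.41262366  110.        ] [ 549.01306918 -433.18533108  110.        ]
small [ 4.18035700e+02 -3.71854473e-01  2.80000000e+01] [569.80743284 -55.18769151  28.        ]
```

>>> step_arm(moves=[-1,-0.78,0,0,0,0,-1,-1,-0.78,0,0,0,0,-1,-1,-0.78,0,0,0,0,-1,-1,-0.78,0,0,0,0,-1,-1,-0.78,0,0,0,0,-1,-1,-0.78,0,0,0,0,-1,-1,-0.78,0,0,0,0,-1,-1,-0.78,0,0,0,0,-1])

```text
time: 0.82
tool_pos: [293.6, 311.3, 223.6]
tcp_rot: [-3.137, -0.003, 2.782]
contact_force: [0.5, -0.1, -0.4]
grip_width: 92.0
```

>>> step_arm(moves=[-1,-0.78,0.1,0,0,-0.1,-1,-1,-0.78,0.1,0,0,-0.1,-1,-1,-0.78,0.1,0,0,-0.1,-1,-1,-0.78,0.1,0,0,-0.1,-1,-1,-0.78,0.1,0,0,-0.1,-1,-1,-0.78,0.1,0,0,-0.1,-1,-1,-0.78,0.1,0,0,-0.1,-1,-1,-0.78,0.1,0,0,-0.1,-1])

```text
time: 1.48
tool_pos: [406.6, 131.3, 206.7]
tcp_rot: [-3.137, -0.004, 2.841]
contact_force: [0.1, 1.0, 0.0]
grip_width: 91.8
```

Run:
```python
from h import *
plan(502,-35,160,2.885)
```

```text
pos [406.6 131.3 206.7] rpy [-3.1373 -0.0038  2.8409] t 1.48
shift units [-7.027 -6.517  2.334]
turn units [-0.06  -0.056 -0.631]
```

>>> step_arm(moves=[-0.9,-0.82,0.3,0,0,-0.08,-1,-0.9,-0.82,0.3,0,0,-0.08,-1,-0.9,-0.82,0.3,0,0,-0.08,-1,-0.9,-0.82,0.3,0,0,-0.08,-1,-0.9,-0.82,0.3,0,0,-0.08,-1,-0.9,-0.82,0.3,0,0,-0.08,-1,-0.8,-0.75,0.3,0,0,-0.08,-1,0,0,0,0,0,0,-1])

```text
time: 2.15
tool_pos: [498.5, -24.2, 161.2]
tcp_rot: [-3.137, -0.004, 2.878]
contact_force: [0.4, 0.3, 0.4]
grip_width: 91.6
```

Run:
```python
from h import *
plan(502,-35,160,2.885)
cv2.imwrite("pics/w1.png",capture("wrist")[:,:,::-1])
o=get_obs();print(o["tool_pos"],proj(cam("wrist",o),[502,-35,44]))
```

```text
pos [498.5 -24.2 161.2] rpy [-3.1371 -0.0044  2.8783] t 2.15
shift units [-0.31  -0.474  0.062]
turn units [-0.065 -0.063 -0.096]
[497.54336699 -22.86037582 161.48248906] [311.29910514 239.6498262 ]
```

View pics/w1.png

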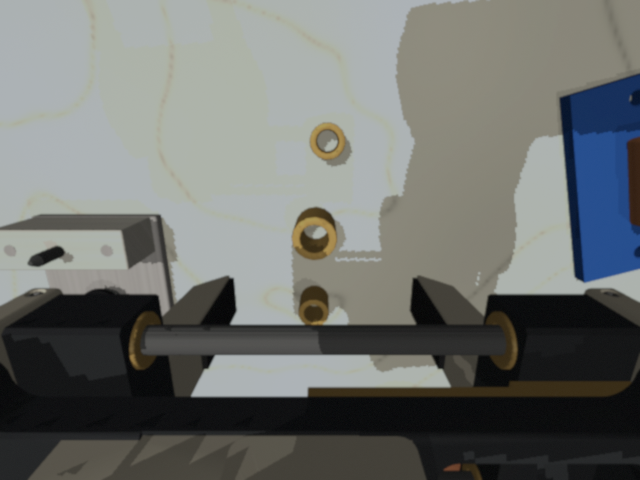

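The wrist view shows the large ring's top centre at about (314,238), close to the predicted (311,240). The smaller rings are at (327,141) and (314,306).

Run:
```python
from h import *
o=get_obs();C=cam("wrist",o)
im=cv2.imread("pics/w1.png");h=cv2.cvtColor(im,cv2.COLOR_BGR2HSV)
m=cv2.inRange(h,(12,120,140),(30,255,255))
for c in cv2.findContours(m,0,2)[0]:
    if cv2.contourArea(c)>300:
        (e,ax,_)=cv2.fitEllipse(cv2.convexHull(c));print(e,ax,onz(C,e,44).round(1))
p=onz(C,(315,240),44)
plan(501,-34.5,28,2.885)
```

```text
(314.1421813964844, 237.57833862304688) (40.55293655395508, 43.213134765625) [500.8 -32.1  44. ]
(327.3533630371094, 140.9271240234375) (33.025291442871094, 34.53123092651367) [426.5  -0.6  44. ]
pos [497.5 -22.9 161.5] rpy [-3.1377 -0.0055  2.878 ] t 2.2
shift units [-0.355 -0.491  6.674]
turn units [-0.056 -0.079 -0.1  ]
```

>>> step_arm(moves=[-0.17,-0.22,0.9,-0.03,-0.03,-0.05,-1,-0.17,-0.22,1,-0.03,-0.03,-0.05,-1,0,0,1,0,0,0,-1,0,0,1,0,0,0,-1,0,0,1,0,0,0,-1,0,0,1,0,0,0,-1,0,0,0.6,0,0,0,-1,0,0,0,0,0,0,-1])

```text
time: 2.87
tool_pos: [500.1, -28.0, 29.0]
tcp_rot: [3.139, 0.001, 2.886]
contact_force: [-1.5, 0.2, 0.4]
grip_width: 91.5
```

Run:
```python
from h import *
plan(501,-33,14,2.885)
cv2.imwrite("pics/w2.png",capture("wrist")[:,:,::-1])
```

```text
pos [500.1 -28.   29. ] rpy [3.1390e+00 7.0000e-04 2.8864e+00] t 2.87
shift units [-0.106 -0.232  0.75 ]
turn units [0.037 0.01  0.019]
```

View pics/w2.png

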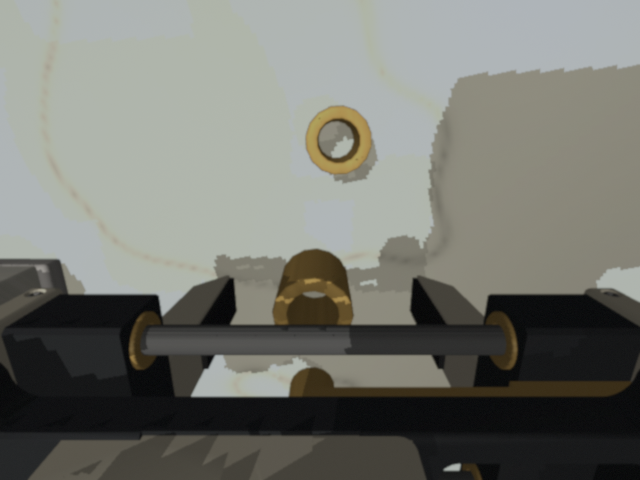

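The sleeve's top rim is between the fingers at about (313,305), roughly 4 mm left of the centre line. I'll correct that, lower and close.

>>> step_arm(moves=[-0.1,-0.25,0.4,0,0,0,-1,-0.04,-0.05,0.4,0,0,0,-1,0,0,0,0,0,0,-1,0,0,0,0,0,0,1,0,0,0,0,0,0,1,0,0,0,0,0,0,1,0,0,0,0,0,0,1,0,0,0,0,0,0,1])

```text
time: 3.58
tool_pos: [504.3, -34.6, 16.9]
tcp_rot: [3.138, 0.009, 2.887]
contact_force: [0.1, 0.5, 0.3]
grip_width: 62.9
```

>>> step_arm(moves=[0,0,0,0,0,0,1,0,0,0,0,0,0,1,0,0,0,0,0,0,1])

```text
time: 3.83
tool_pos: [504.6, -34.7, 17.4]
tcp_rot: [3.138, 0.01, 2.887]
contact_force: [0.0, -0.3, 0.1]
grip_width: 43.5
```

>>> step_arm(moves=[0,0,0,0,0,0,1,0,0,0,0,0,0,1,0,0,0,0,0,0,1,0,0,-0.5,0,0,0,1,0,0,-1,0,0,0,1,0,0,-1,0,0,0,1,0,0,-1,0,0,0,1,0,0,-1,0,0,0,1])

```text
time: 4.5
tool_pos: [499.0, -33.7, 107.2]
tcp_rot: [3.139, -0.005, 2.887]
contact_force: [-0.5, 0.5, -2.4]
grip_width: 39.9
```

Run:
```python
from h import *
plan(522,-258.5,130,2.885)
```

```text
pos [499.  -33.7 107.2] rpy [ 3.1389 -0.0049  2.8873] t 4.5
shift units [ -3.935 -10.584  -1.186]
turn units [ 0.038 -0.07   0.033]
```

Run:
```python
from h import *
plan(595,-275,150,2.885)
```

```text
pos [499.  -33.7 107.2] rpy [ 3.1389 -0.0049  2.8873] t 4.5
shift units [ -7.67  -10.462  -2.204]
turn units [ 0.038 -0.07   0.033]
```

>>> step_arm(moves=[-0.6,-0.9,-0.4,0,-0.01,0,1,-0.6,-0.9,-0.4,0,-0.01,0,1,-0.6,-0.9,-0.4,0,-0.01,0,1,-0.6,-0.9,-0.4,0,-0.01,0,1,-0.6,-0.9,-0.4,0,-0.01,0,1,-0.6,-0.9,-0.2,0,-0.01,0,1,-0.6,-0.9,0,0,0,0,1,-0.6,-0.9,0,0,0,0,1])

```text
time: 5.17
tool_pos: [555.9, -199.2, 162.5]
tcp_rot: [3.138, 0.003, 2.894]
contact_force: [0.0, 0.2, -2.8]
grip_width: 39.3
```

>>> step_arm(moves=[-0.7,-0.9,0,0,0,0,1,-0.7,-0.9,0,0,0,0,1,-0.7,-0.9,0,0,0,0,1,-0.7,-0.6,0,0,0,0,1,-0.3,-0.2,0,0,0,0,1,0,0,0,0,0,0,1,0,0,0,0,0,0,1])

```text
time: 5.75
tool_pos: [597.5, -290.2, 163.4]
tcp_rot: [3.138, -0.002, 2.889]
contact_force: [0.1, -1.0, -3.0]
grip_width: 39.1
```

Run:
```python
from h import *
o=get_obs();C=cam("wrist",o)
cv2.imwrite("pics/w3.png",capture("wrist")[:,:,::-1])
plan(595,-275,150,2.885)
for X in([591.7,-276.8,88],[454,-241,88],[522,-258.5,57]): print(proj(C,X))
```

```text
pos [ 597.4 -290.   163.3] rpy [ 3.1377e+00 -2.4000e-03  2.8890e+00] t 5.8
shift units [0.301 0.695 0.671]
turn units [ 0.056 -0.035  0.058]
[338.61923663 235.10068902]
[342.26247755   8.99187237]
[338.26741706 131.55824626]
```

View pics/w3.png

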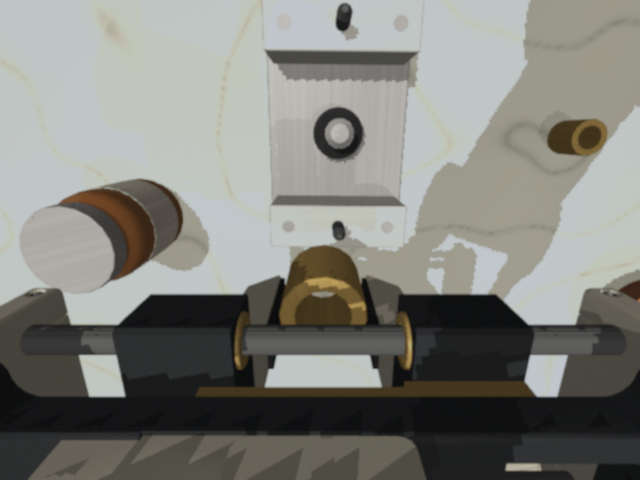

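The wrist view shows the post at about (339,132) inside the pad ring, and the dowels at (338,230) and (344,15). The sleeve is held at (322,300). I'll zoom in.

Run:
```python
import cv2
im=cv2.imread("pics/w3.png")
a=cv2.resize(im[0:250,260:430],None,fx=2.3,fy=2.3,interpolation=2)
b=cv2.resize(im[80:180,300:380],None,fx=4,fy=4,interpolation=2)
cv2.imwrite("pics/w3z.png",a);cv2.imwrite("pics/w3y.png",b)
c=cv2.resize(im[240:340,270:380],None,fx=5,fy=5,interpolation=2);cv2.imwrite("pics/w3x.png",c)
```

```text
(no output)
```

View pics/w3z.png

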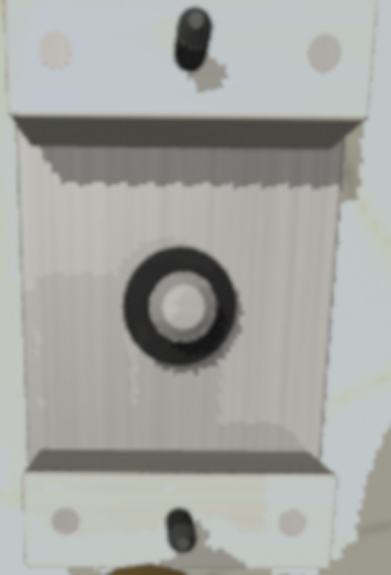

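View pics/w3y.png

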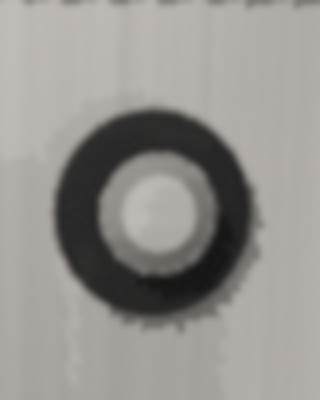

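View pics/w3x.png

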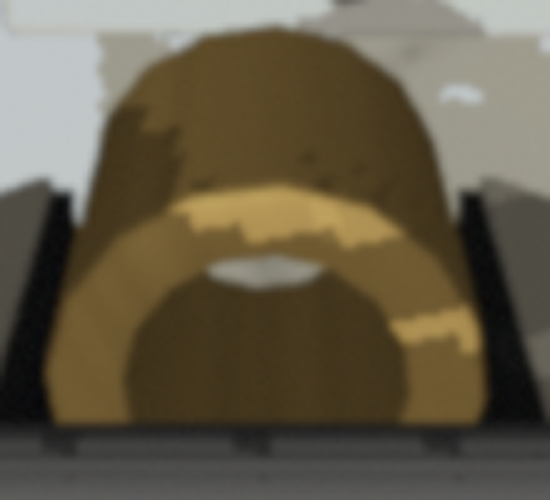

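Run:
```python
from h import *
o=get_obs();C=cam("wrist",o)
P=onz(C,(339.1,133.1),57);A=onz(C,(339,235.4),88);B=onz(C,(345,7.6),88)
print("post",P,"near",A,"far",B,"mid",(A+B)/2,np.linalg.norm(A-B),"yaw",np.degrees(np.arctan2(*(A-B)[1::-1])))
c=get_calibration("wrist");K=c["mtx"];M=c["mount"]
def t(p,z):
    d=M[:3,:3]@np.linalg.solve(K,[p[0],p[1],1.]);e=M[:3,3];return e+d*(z-e[2])/d[2]
print("top front",t((323,277),-26.6),"bot front",t((323,245.6),17.4),"L/R",t((278.8,313),-26.6),t((367.2,313),-26.6))
```

```text
post [ 523.11097129 -257.9483741    57.        ] near [ 591.87012388 -276.36520244   88.        ] far [ 453.58149377 -239.04139317   88.        ] mid [ 522.72580883 -257.70329781   88.        ] 143.23690850027342 yaw -15.104121952563004
top front [ 21.24095124  -0.23012346 -26.6       ] bot front [20.40527504 -0.167796   17.4       ] L/R [  4.01767311 -19.68310531 -26.6       ] [  3.99555629  19.23145333 -26.6       ]
```

Run:
```python
from h import *
plan(523.9,-257.9,115,2.878)
```

```text
pos [ 597.4 -290.   163.3] rpy [ 3.1377e+00 -2.4000e-03  2.8890e+00] t 5.8
shift units [3.953 0.628 2.429]
turn units [ 0.056 -0.035  0.158]
```

>>> step_arm(moves=[0.6,0.1,0.3,0.01,-0.01,0.03,1,0.7,0.1,0.3,0.01,-0.01,0.03,1,0.7,0.1,0.3,0.01,-0.01,0.03,1,0.7,0.1,0.3,0.01,-0.01,0.03,1,0.7,0.1,0.3,0.01,0,0.03,1,0.4,0.1,0.3,0,0,0,1,0.1,0,0.3,0,0,0,1,0,0,0,0,0,0,1])

```text
time: 6.47
tool_pos: [518.3, -249.2, 121.8]
tcp_rot: [3.139, -0.002, 2.884]
contact_force: [-0.9, -1.3, -3.1]
grip_width: 39.5
```

Run:
```python
from h import *
plan(523.9,-257.9,80,2.878)
```

```text
pos [ 518.3 -249.2  121.8] rpy [ 3.1394e+00 -2.2000e-03  2.8840e+00] t 6.47
shift units [-0.386 -0.355  2.09 ]
turn units [ 0.031 -0.031  0.086]
```

>>> step_arm(moves=[-0.2,-0.18,0.3,0.01,-0.01,0.02,1,-0.15,-0.15,0.5,0.01,-0.01,0.02,1,0,0,0.5,0,0,0.02,1,0,0,0.4,0,0,0,1,0,0,0.1,0,0,0,1,0,0,0,0,0,0,1])

```text
time: 6.97
tool_pos: [526.1, -258.7, 82.4]
tcp_rot: [3.142, 0.002, 2.88]
contact_force: [0.3, 0.2, -2.2]
grip_width: 39.5
```

Run:
```python
from h import *
plan(523.9,-257.9,80,2.878)
```

```text
pos [ 526.1 -258.7   82.4] rpy [3.1416e+00 1.7000e-03 2.8803e+00] t 6.97
shift units [0.114 0.01  0.119]
turn units [0.    0.024 0.032]
```

>>> step_arm(moves=[0.1,0,0.02,0,0,0.01,1,0.03,0,0,0,0,0.01,1,0,0,0,0,0,0,1])

```text
time: 7.22
tool_pos: [523.3, -258.0, 81.3]
tcp_rot: [3.141, 0.001, 2.879]
contact_force: [0.4, 0.7, -3.4]
grip_width: 39.1
```

Run:
```python
from h import *
plan(523.9,-257.9,80,2.878)
o=get_obs();C=cam("wrist",o)
for n in("wrist","scene","side"):
    im=capture(n)[:,:,::-1]
    cv2.imwrite(f"pics/{n}4.png",im)
a=cv2.imread("pics/scene4.png")[190:290,160:260];b=cv2.imread("pics/side4.png")[140:240,320:420]
cv2.imwrite("pics/c4.png",np.hstack([cv2.resize(x,(400,400),interpolation=2) for x in(a,b)]))
```

```text
pos [ 523.3 -258.    81.3] rpy [3.1412e+00 5.0000e-04 2.8786e+00] t 7.22
shift units [-0.029  0.011  0.063]
turn units [0.006 0.008 0.009]
```

View pics/c4.png

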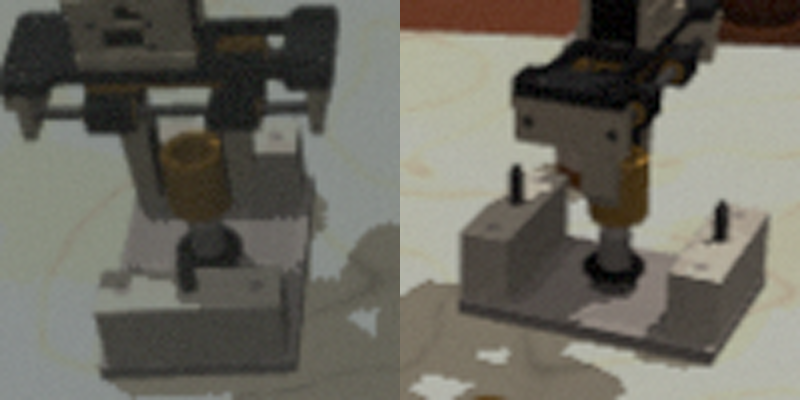

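View pics/wrist4.png

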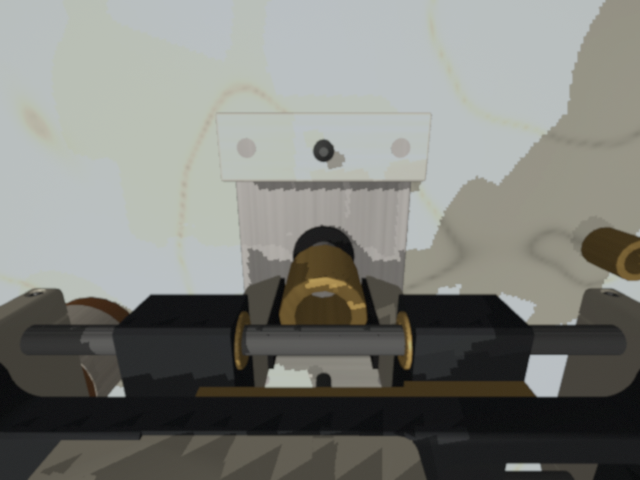

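The sleeve is in line with the post in all three views: the wrist column is about 323, and the dowel is at (323,150). Lowering now.

>>> step_arm(moves=[0,0,0.25,0,0,0,1,0,0,0.3,0,0,0,1,0,0,0.2,0,0,0,1])

```text
time: 7.62
tool_pos: [524.5, -258.6, 67.2]
tcp_rot: [-3.141, 0.005, 2.879]
contact_force: [-0.4, 0.6, -2.4]
grip_width: 39.8
```

>>> step_arm(moves=[0.02,0,0.3,0,-0.02,0,1,0.02,0,0.25,0,-0.02,0,1,0,0,0.15,0,0,0,1])

```text
time: 7.87
tool_pos: [523.4, -258.1, 50.9]
tcp_rot: [-3.141, 0.007, 2.879]
contact_force: [-0.5, 0.1, -2.4]
grip_width: 39.2
```

>>> step_arm(moves=[0,0,0.12,0,-0.02,0,1,0,0,0.08,0,-0.02,0,1,0,0,0,0,0,0,1])

```text
time: 8.12
tool_pos: [523.2, -258.0, 45.5]
tcp_rot: [-3.142, 0.009, 2.879]
contact_force: [-0.9, 0.7, -0.7]
grip_width: 39.3
```

>>> step_arm(moves=[0,0,0.05,0,0,0,1,0,0,0,0,0,0,1])

```text
time: 8.28
tool_pos: [523.4, -258.1, 45.8]
tcp_rot: [-3.141, 0.01, 2.879]
contact_force: [0.4, 0.1, -2.7]
grip_width: 39.6
```

>>> step_arm(moves=[0,0,0.03,0,0,0,-1,0,0,0,0,0,0,-1,0,0,0,0,0,0,-1,0,0,0,0,0,0,-1,0,0,-0.2,0,0,0,-1,0,0,-0.8,0,0,0,-1,0,0,-1,0,0,0,-1,0,0,-1,0,0,0,-1])

```text
time: 8.95
tool_pos: [521.3, -257.1, 104.3]
tcp_rot: [3.14, 0.004, 2.879]
contact_force: [0.9, 0.8, -0.5]
grip_width: 87.9
```

>>> step_arm(moves=[0,0,-1,0,0,0,-1,0,0,-1,0,0,0,-1,0,0,-1,0,0,0,-1,0,0,0,0,0,0,-1])

```text
time: 9.28
tool_pos: [522.4, -257.9, 172.3]
tcp_rot: [-3.141, 0.01, 2.879]
contact_force: [0.6, 0.5, 1.1]
grip_width: 91.5
```

Run:
```python
from h import *
o=get_obs();print(o["tool_pos"],o["tcp_rot"])
C=cam("wrist",o)
im=capture("wrist")[:,:,::-1];cv2.imwrite("pics/w5.png",im)
sd=capture("side")[:,:,::-1]
cv2.imwrite("pics/s5.png",cv2.resize(sd[160:240,320:420],None,fx=5,fy=5,interpolation=2))
print(proj(C,[523,-257.9,72]),proj(cam("side"),[523,-257.9,72]))
plan(535,265,150)
```

```text
[ 522.3925475  -257.93388025  172.27813633] [-3.14073916  0.0103661   2.87889328]
[323.3893936  236.02262641] [373.84760398 191.07560349]
pos [ 520.9 -257.   168.5] rpy [3.1406 0.0051 2.8788] t 9.38
shift units [ 6.108 25.385  0.921]
```

View pics/w5.png

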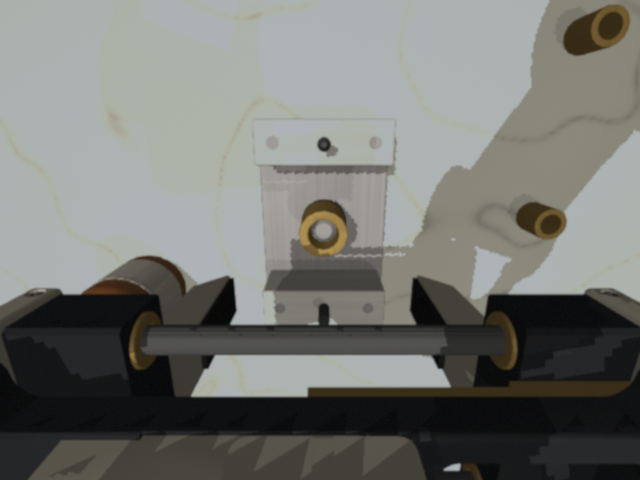

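View pics/s5.png

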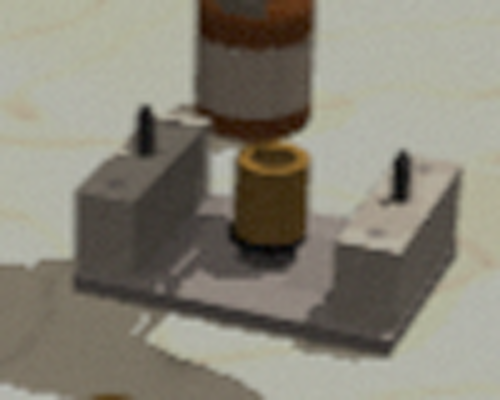

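The side view shows the sleeve standing on the pad over the post at (272,195). In the wrist view it is at (324,230). Next is the lid.

>>> step_arm(moves=[0.15,1,0,0,0,-0.15,-1,0.15,1,0,0,0,-0.15,-1,0.15,1,-0.1,0,0,-0.15,-1,0.15,1,-0.1,0,0,-0.15,-1,0.15,1,-0.1,0,0,-0.15,-1,0.1,1,-0.1,0,0,-0.15,-1,0.1,1,-0.1,0,0,-0.15,-1,0.1,1,-0.1,0,0,-0.15,-1])

```text
time: 10.05
tool_pos: [530.5, -91.8, 168.4]
tcp_rot: [3.137, -0.015, 2.959]
contact_force: [-0.0, -0.2, 0.5]
grip_width: 91.6
```

>>> step_arm(moves=[0.1,1,-0.1,0,0,-0.15,-1,0.1,1,-0.1,0,0,-0.15,-1,0.1,1,-0.1,0,0,-0.15,-1,0.1,1,-0.1,0,0,-0.15,-1,0,1,0,0,0,-0.15,-1,0,1,0,0,0,-0.15,-1,0,1,0,0,0,-0.15,-1,0,1,0,0,0,-0.15,-1])

```text
time: 10.72
tool_pos: [539.0, 76.8, 165.2]
tcp_rot: [3.135, -0.037, 3.046]
contact_force: [-0.1, 0.0, -0.3]
grip_width: 91.8
```

Run:
```python
from h import *
plan(595,262,190,3.12)
```

```text
pos [539.   76.8 165.2] rpy [ 3.135  -0.0374  3.0465] t 10.72
shift units [-1.861  9.491 -1.248]
turn units [ 0.114 -0.531 -1.055]
```

>>> step_arm(moves=[-0.2,1,-0.15,0.01,-0.06,-0.1,-1,-0.2,1,-0.15,0.01,-0.06,-0.1,-1,-0.2,1,-0.15,0.01,-0.06,-0.1,-1,-0.2,1,-0.15,0.01,-0.06,-0.1,-1,-0.2,1,-0.15,0.01,-0.06,-0.1,-1,-0.2,1,-0.15,0.01,-0.06,-0.1,-1,-0.2,1,-0.15,0.01,-0.06,-0.1,-1,-0.2,0.9,-0.15,0.01,-0.06,-0.1,-1])

```text
time: 11.38
tool_pos: [576.4, 239.7, 174.0]
tcp_rot: [-3.139, -0.028, 3.105]
contact_force: [-0.4, -0.4, -0.4]
grip_width: 91.5
```

>>> step_arm(moves=[-0.2,0.5,-0.1,0,0,-0.1,-1,0,0,0,0,0,0,-1,0,0,0,0,0,0,-1])

```text
time: 11.63
tool_pos: [578.9, 253.4, 170.7]
tcp_rot: [-3.138, -0.035, 3.117]
contact_force: [-0.4, -1.3, -0.3]
grip_width: 91.6
```

Run:
```python
from h import *
plan(595,262,190,3.12)
o=get_obs()
im=capture("wrist")[:,:,::-1];cv2.imwrite("pics/w6.png",im)
```

```text
pos [578.9 253.4 170.7] rpy [-3.1375 -0.0352  3.1173] t 11.63
shift units [-0.758  0.445 -0.996]
turn units [-0.058 -0.504 -0.038]
```

View pics/w6.png

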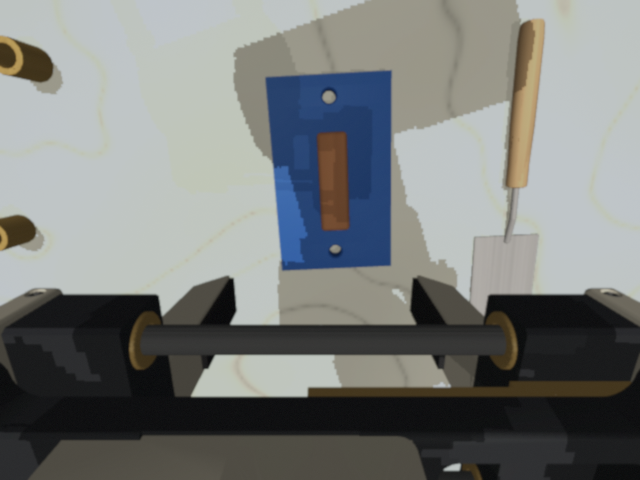

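The wrist view shows the whole lid. Its holes are at about (329,97) and (335,250), and the handle spans columns 318–348 and rows 131–230.

Run:
```python
from h import *
o=get_obs();C=cam("wrist",o)
im=cv2.imread("pics/w6.png");h=cv2.cvtColor(im,cv2.COLOR_BGR2HSV)
# plate contour, holes
m=cv2.inRange(h,(100,100,20),(130,255,255))
cs,hi=cv2.findContours(m,cv2.RETR_CCOMP,2)
i=max(range(len(cs)),key=lambda k:cv2.contourArea(cs[k]))
H=[]
for k,c in enumerate(cs):
    if hi[0][k][3]==i and cv2.contourArea(c)>40:
        M=cv2.moments(c);p=(M["m10"]/M["m00"],M["m01"]/M["m00"]);print("in",p,cv2.contourArea(c),cv2.boundingRect(c),onz(C,p,14).round(1))
q=cv2.approxPolyDP(cv2.convexHull(cs[i]),5,True)[:,0]
for p in q: print(p,onz(C,p,14).round(1))
a=cv2.inRange(h,(3,100,40),(22,255,255));a[:120]=0;a[240:]=0;a[:,:300]=0;a[:,365:]=0
c=max(cv2.findContours(a,0,2)[0],key=cv2.contourArea)
print(cv2.approxPolyDP(cv2.convexHull(c),2,True)[:,0].tolist())
cv2.imwrite("pics/w6z.png",cv2.resize(im[80:270,290:380],None,fx=3,fy=3,interpolation=2))
```

```text
in (334.89302325581394, 248.71937984496122) 107.5 (328, 243, 14, 12) [603.2 263.6  14. ]
in (333.11682016480853, 179.98712769968222) 3094.5 (315, 130, 36, 102) [535.7 262.9  14. ]
in (328.52513966480444, 96.61266294227187) 179.0 (321, 89, 16, 16) [462.9 260.1  14. ]
[390  71] [443.6 313.6  14. ]
[389 264] [620.5 317.5  14. ]
[283 269] [623.3 211.   14. ]
[266  78] [446.5 206.   14. ]
[[342, 132], [345, 134], [348, 226], [324, 229], [318, 135]]
```

View pics/w6z.png

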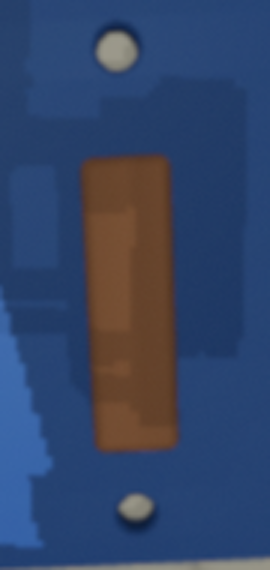

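Run:
```python
from h import *
plan(533.5,262.2,90,-3.1166)
```

```text
pos [578.8 253.1 170.5] rpy [-3.1375 -0.0357  3.1169] t 11.68
shift units [2.13  0.414 4.102]
turn units [-0.046 -0.512 -0.711]
```

>>> step_arm(moves=[0.4,0.07,0.6,-0.01,-0.12,-0.14,-1,0.4,0.07,0.7,-0.01,-0.12,-0.14,-1,0.4,0.07,0.7,-0.01,-0.1,-0.14,-1,0.4,0.07,0.7,0,-0.1,-0.14,-1,0.4,0.05,0.6,0,-0.05,-0.14,-1,0,0,0,0,0,0,-1,0,0,0,0,0,0,-1])

```text
time: 12.27
tool_pos: [533.8, 252.0, 99.6]
tcp_rot: [-3.137, -0.006, -3.124]
contact_force: [0.1, 0.4, 0.4]
grip_width: 91.9
```

Run:
```python
from h import *
plan(533.5,262.2,17,-3.1166)
```

```text
pos [533.8 252.   99.6] rpy [-3.1369 -0.0058 -3.1236] t 12.27
shift units [-0.021  0.53   4.127]
turn units [-0.067 -0.084 -0.1  ]
```

>>> step_arm(moves=[0,0.3,0.4,-0.03,-0.04,-0.05,-1,0,0.25,0.7,-0.03,-0.04,-0.04,-1,0,0,0.7,0,0,0,-1,0,0,0.7,0,0,0,-1,0,0,0.6,0,0,0,-1,0,0,0.3,0,0,0,-1,0,0,0,0,0,0,-1])

```text
time: 12.85
tool_pos: [540.4, 263.5, 31.8]
tcp_rot: [3.138, 0.011, -3.123]
contact_force: [0.3, -0.1, -0.2]
grip_width: 91.9
```

Run:
```python
from h import *
plan(533.5,262.2,17,-3.1166)
cv2.imwrite("pics/w7.png",capture("wrist")[:,:,::-1])
```

```text
pos [540.4 263.5  31.8] rpy [ 3.138   0.0109 -3.1226] t 12.85
shift units [ 0.353 -0.062  0.735]
turn units [ 0.05   0.157 -0.085]
```

View pics/w7.png

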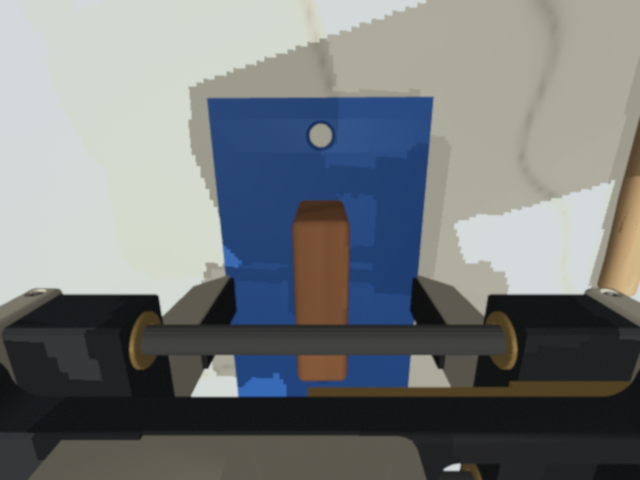

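The handle is centred between the fingers at column 322, and the far hole is at (320,135).

>>> step_arm(moves=[0.2,-0.03,0.3,0.02,0.06,-0.04,-1,0.15,-0.03,0.25,0.02,0.05,-0.04,-1,0.03,0,0.1,0,0.03,0,-1,0,0,0,0,0,0,-1])

```text
time: 13.23
tool_pos: [534.4, 262.6, 20.5]
tcp_rot: [3.14, 0.005, -3.117]
contact_force: [0.1, -0.6, 0.3]
grip_width: 91.6
```

Run:
```python
from h import *
plan(533.5,262.2,17,-3.1166)
```

```text
pos [534.4 262.6  20.5] rpy [ 3.1396  0.0051 -3.1169] t 13.23
shift units [ 0.044 -0.02   0.175]
turn units [ 0.029  0.074 -0.004]
```

>>> step_arm(moves=[0.05,0,0.2,0.02,0.05,0,-1,0,0,0.03,0,0.02,0,-1,0,0,0,0,0,0,1,0,0,0,0,0,0,1,0,0,0,0,0,0,1,0,0,0,0,0,0,1,0,0,0,0,0,0,1,0,0,0,0,0,0,1])

```text
time: 13.9
tool_pos: [534.1, 263.0, 16.7]
tcp_rot: [3.14, 0.002, -3.117]
contact_force: [0.8, 0.1, -0.5]
grip_width: 56.3
```

>>> step_arm(moves=[0,0,0,0,0,0,1,0,0,0,0,0,0,1,0,0,0,0,0,0,1,0,0,0,0,0,0,1,0,0,0,0,0,0,1,0,0,0,0,0,0,1])

```text
time: 14.4
tool_pos: [534.2, 263.0, 16.9]
tcp_rot: [3.14, 0.002, -3.117]
contact_force: [0.6, -0.3, -0.4]
grip_width: 24.0
```

>>> step_arm(moves=[0,0,0,0,0,0,1,0,0,-0.4,0,0,0,1,0,0,-0.8,0,0,0,1,0,0,-1,0,0,0,1,0,0,-1,0,0,0,1,0,0,-1,0,0,0,1,0,0,-1,0,0,0,1,0,0,-1,0,0,0,1])

```text
time: 15.07
tool_pos: [528.1, 260.8, 139.5]
tcp_rot: [-3.137, -0.017, -3.117]
contact_force: [1.1, 0.7, -4.9]
grip_width: 23.6
```

Run:
```python
from h import *
plan(522.8,-257.8,150,2.878)
cv2.imwrite("pics/sd8.png",capture("side")[:,:,::-1])
```

```text
pos [528.1 260.8 139.5] rpy [-3.1369 -0.0172 -3.1171] t 15.07
shift units [  0.911 -25.919  -0.389]
turn units [-0.103 -0.236  4.128]
```

View pics/sd8.png

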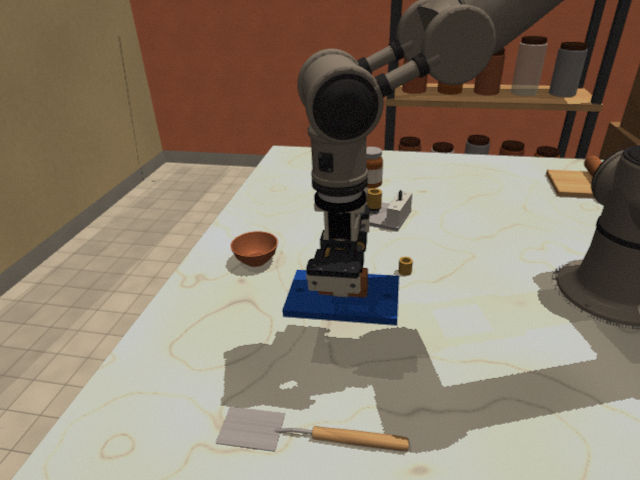

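The side view shows the lid lifted clear and level, with its front edge around row 315. Moving it to the mould.

>>> step_arm(moves=[0,-0.6,-0.05,0,-0.02,0.1,1,0,-0.9,-0.05,-0.01,-0.02,0.17,1,-0.03,-1,-0.05,-0.01,-0.02,0.17,1,-0.05,-1,-0.05,-0.01,-0.02,0.17,1,-0.05,-1,-0.05,-0.01,-0.02,0.17,1,-0.08,-1,-0.05,-0.01,-0.02,0.17,1,-0.08,-1,-0.05,-0.01,-0.02,0.17,1,-0.1,-1,-0.05,-0.01,-0.02,0.17,1])

```text
time: 15.78
tool_pos: [530.9, 104.9, 147.0]
tcp_rot: [3.141, -0.006, 3.077]
contact_force: [0.2, 0.1, -2.9]
grip_width: 23.7
```

>>> step_arm(moves=[-0.1,-1,-0.05,-0.01,-0.02,0.17,1,-0.1,-1,-0.05,0,-0.02,0.17,1,-0.12,-1,-0.05,0,-0.02,0.17,1,-0.12,-1,-0.05,0,-0.02,0.17,1,-0.14,-1,0,0,0,0.17,1,-0.15,-1,0,0,0,0.17,1,-0.16,-1,0,0,0,0.17,1,-0.17,-1,0,0,0,0.17,1])

```text
time: 16.45
tool_pos: [525.1, -69.0, 141.5]
tcp_rot: [-3.141, -0.018, 2.973]
contact_force: [0.5, -0.4, -2.9]
grip_width: 23.8
```

Run:
```python
from h import *
plan(522.8,-257.8,150,2.878)
```

```text
pos [525.1 -69.  141.5] rpy [-3.1407 -0.0176  2.9729] t 16.45
shift units [-1.462 -9.325 -0.445]
turn units [-0.025 -0.252  1.359]
```

>>> step_arm(moves=[-0.18,-1,-0.1,0,-0.03,0.17,1,-0.18,-1,-0.1,0,-0.03,0.17,1,-0.18,-1,-0.1,0,-0.03,0.17,1,-0.18,-1,-0.1,0,-0.03,0.17,1,-0.18,-1,-0.1,0,-0.03,0.17,1,-0.18,-1,-0.1,0,-0.03,0.17,1,-0.18,-0.9,-0.1,0,-0.03,0.15,1,-0.18,-0.9,0,0,-0.03,0.13,1])

```text
time: 17.12
tool_pos: [509.8, -238.0, 145.2]
tcp_rot: [-3.141, -0.019, 2.872]
contact_force: [0.3, 0.2, -3.6]
grip_width: 24.1
```

>>> step_arm(moves=[0,-0.5,0,0,0,0,1,0,-0.1,0,0,0,0,1,0,0,0,0,0,0,1])

```text
time: 17.37
tool_pos: [503.1, -253.6, 142.1]
tcp_rot: [-3.142, -0.024, 2.867]
contact_force: [0.4, -0.4, -3.6]
grip_width: 24.1
```

Run:
```python
from h import *
plan(522.8,-257.8,130,2.878)
o=get_obs()
cv2.imwrite("pics/w9.png",capture("wrist")[:,:,::-1])
C=cam("wrist",o)
print(proj(C,[453.58,-239,88]))
```

```text
pos [ 503.1 -253.6  142.1] rpy [-3.1416 -0.0238  2.8668] t 17.37
shift units [-1.021  0.066  0.581]
turn units [ 0.001 -0.341 -0.16 ]
[324.16631796 181.62796951]
```

View pics/w9.png

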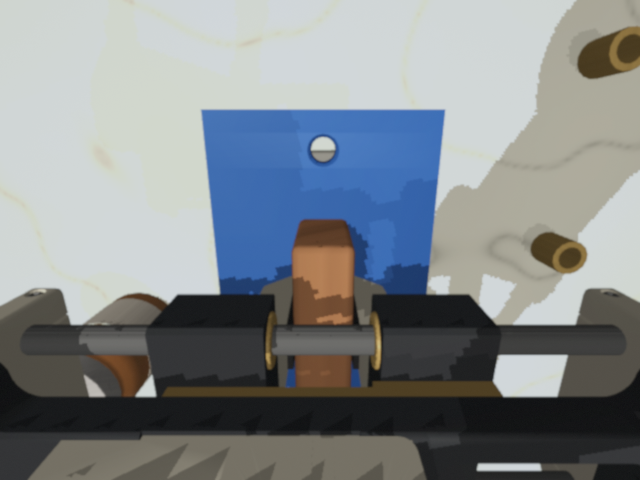

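The far hole of the lid is in view at (322,149), and its plate corners are at (203,110) and (444,110). I'll measure the lid's offset in the hand.

```bash
cat >> h.py <<'E'
def tl(p,z):
    c=get_calibration("wrist");M=c["mount"]
    d=M[:3,:3]@np.linalg.solve(c["mtx"],[p[0],p[1],1.]);e=M[:3,3];return e+d*(z-e[2])/d[2]
def lidinhand(fn,zt=2.9):
    im=cv2.imread(fn);h=cv2.cvtColor(im,cv2.COLOR_BGR2HSV)
    m=cv2.inRange(h,(100,100,20),(130,255,255));m[280:]=0
    ys=[];L=[];Rr=[];F=[]
    for r in range(130,265,5):
        x=np.flatnonzero(m[r]);L.append((x[0],r));Rr.append((x[-1]+1,r))
    for c in range(220,430,5):
        y=np.flatnonzero(m[:,c]);F.append((c+.5,y[0]))
    def line(P): 
        Q=np.array([tl(p,zt)[:2] for p in P]);v=cv2.fitLine(Q.astype(np.float32),cv2.DIST_HUBER,0,.01,.01).ravel();return v
    l,r,f=line(L),line(Rr),line(F);print("L",l.round(3),"R",r.round(3),"F",f.round(3))
    hm=np.zeros_like(m);x0,y0,x1,y1=295,120,350,175
    sub=cv2.bitwise_not(m)[y0:y1,x0:x1]
    cs=cv2.findContours(sub,0,2)[0];cs=[c for c in cs if 100<cv2.contourArea(c)<1500]
    c=max(cs,key=cv2.contourArea);b=cv2.boundingRect(c);(ex,ey),ax,_=cv2.fitEllipse(c)
    p=(ex+x0,ey+y0);print("hole px",p,ax,"box",b,"tool",tl(p,zt).round(2))
E
python3 - <<'E'
from h import *
lidinhand("pics/w9.png")
E
python3 -c "
import cv2
im=cv2.imread('pics/w9.png');cv2.imwrite('pics/w9z.png',cv2.resize(im[125:175,295:350],None,fx=8,fy=8,interpolation=2))"
```

```text
L [ 1.0000e+00 -1.0000e-03  6.2735e+01 -5.4443e+01] R [ 1.0000e+00 -7.0000e-03  5.7290e+01  5.4306e+01] F [ 0.     1.    89.525 -6.902]
hole px (322.62793731689453, 148.59542083740234) (24.519426345825195, 25.251855850219727) box (15, 16, 26, 26) tool [72.76 -0.34  2.9 ]
```

View pics/w9z.png

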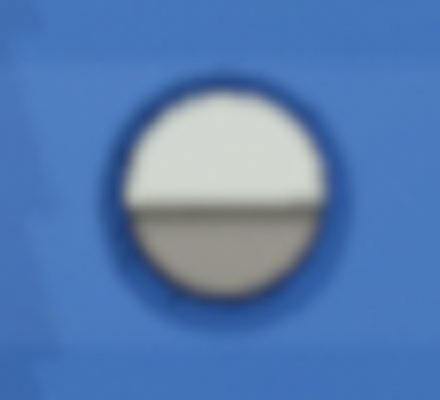

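>>> step_arm(moves=[-0.4,0.03,0,0,-0.15,-0.06,1,-0.4,0.03,0.1,0,-0.15,-0.06,1,-0.2,0,0.1,0,-0.08,-0.03,1,0,0,0,0,0,0,1])

```text
time: 17.75
tool_pos: [525.0, -254.3, 137.0]
tcp_rot: [3.14, 0.004, 2.882]
contact_force: [-1.0, -0.7, -4.1]
grip_width: 23.8
```

Run:
```python
from h import *
plan(522.9,-257.8,125,2.878)
```

```text
pos [ 525.  -254.3  137. ] rpy [3.14   0.0043 2.8824] t 17.75
shift units [ 0.059 -0.199  0.599]
turn units [0.023 0.062 0.063]
```

>>> step_arm(moves=[0.05,-0.1,0.3,0.01,0.03,0.03,1,0.05,-0.1,0.4,0.01,0.03,0.03,1,0.05,0,0.3,0,0.02,0,1,0.03,0,0.1,0,0.02,0,1,0,0,0,0,0,0,1])

```text
time: 18.17
tool_pos: [520.3, -255.6, 111.8]
tcp_rot: [3.141, -0.005, 2.881]
contact_force: [0.1, -0.5, -3.2]
grip_width: 23.6
```

Run:
```python
from h import *
plan(522.9,-257.8,112,2.878)
o=get_obs();C=cam("wrist",o)
cv2.imwrite("pics/w10.png",capture("wrist")[:,:,::-1])
s=capture("side")[140:240,320:440,::-1];t=capture("scene")[190:290,160:260,::-1]
cv2.imwrite("pics/c10.png",np.hstack([cv2.resize(s,(480,400),interpolation=2),cv2.resize(t,(400,400),interpolation=2)][0:2])[:,:800])
lidinhand("pics/w10.png")
print(proj(C,[453.58,-239,88]))
```

```text
pos [ 520.3 -255.6  111.8] rpy [ 3.141  -0.005   2.8805] t 18.17
shift units [-0.152 -0.071 -0.009]
turn units [ 0.009 -0.071  0.036]
L [ 1.0000e+00 -1.0000e-03  6.2758e+01 -5.4448e+01] R [ 1.0000e+00 -7.0000e-03  5.7311e+01  5.4288e+01] F [ 0.    -1.    89.544 -8.259]
hole px (322.84460067749023, 148.39187240600586) (23.672922134399414, 24.256269454956055) box (16, 17, 25, 24) tool [72.88 -0.26  2.9 ]
[321.09611568 154.88004454]
```

View pics/c10.png

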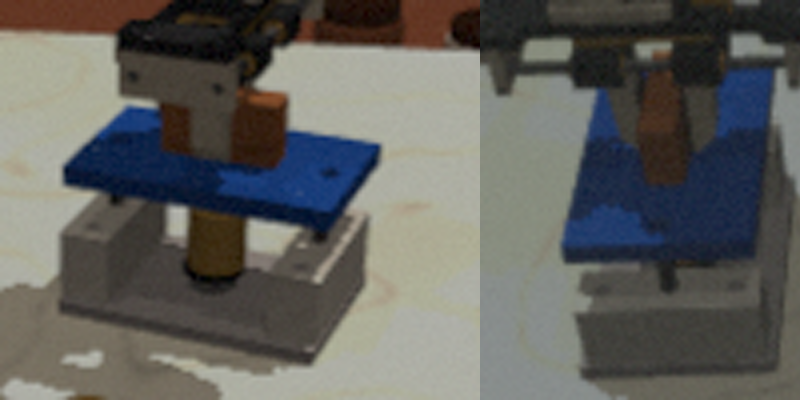

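View pics/w10.png

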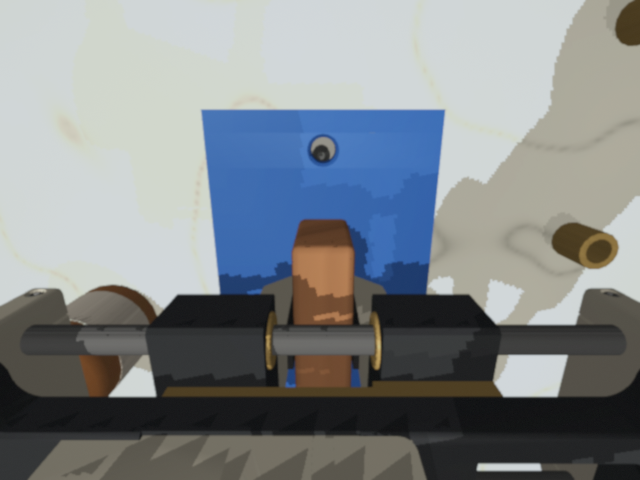

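The dowel tip shows dark through the hole at (321,153), about 3 mm off as computed. I'll correct that and go down.

>>> step_arm(moves=[-0.12,-0.06,0.02,0,-0.04,0.02,1,-0.03,-0.01,0,0,-0.02,0.01,1,0,0,0,0,0,0,1])

```text
time: 18.57
tool_pos: [524.2, -258.8, 113.4]
tcp_rot: [-3.141, 0.003, 2.878]
contact_force: [0.6, -0.3, -4.0]
grip_width: 23.8
```

Run:
```python
from h import *
plan(522.9,-257.8,105,2.878)
cv2.imwrite("pics/w11.png",capture("wrist")[:,:,::-1])
im=cv2.imread("pics/w11.png");cv2.imwrite('pics/w11z.png',cv2.resize(im[125:175,295:350],None,fx=8,fy=8,interpolation=2))
```

```text
pos [ 524.2 -258.8  113.4] rpy [-3.141   0.0034  2.878 ] t 18.57
shift units [0.078 0.032 0.42 ]
turn units [-0.008  0.049 -0.   ]
```

View pics/w11z.png

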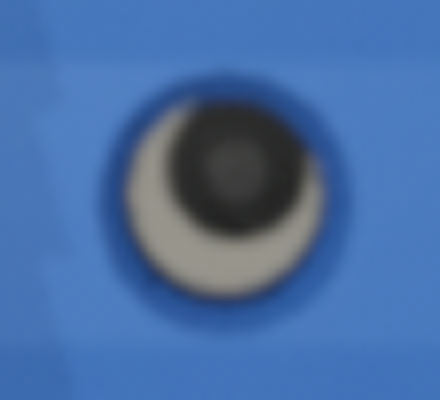

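>>> step_arm(moves=[0.05,0.02,0.15,0,0.02,0,1,0.02,0.01,0.2,0,0.02,0,1,0,0,0.1,0,0,0,1,0,0,0,0,0,0,1])

```text
time: 18.95
tool_pos: [523.0, -257.9, 103.9]
tcp_rot: [-3.141, 0.001, 2.878]
contact_force: [0.3, 0.5, -4.1]
grip_width: 23.8
```

Run:
```python
from h import *
plan(522.9,-257.8,100,2.878)
cv2.imwrite("pics/w12.png",capture("wrist")[:,:,::-1])
im=cv2.imread("pics/w12.png");cv2.imwrite('pics/w12z.png',cv2.resize(im[125:175,295:350],None,fx=8,fy=8,interpolation=2))
```

```text
pos [ 523.  -257.9  103.9] rpy [-3.1408e+00  1.2000e-03  2.8779e+00] t 18.95
shift units [0.007 0.002 0.196]
turn units [-0.012  0.017 -0.001]
```

View pics/w12z.png

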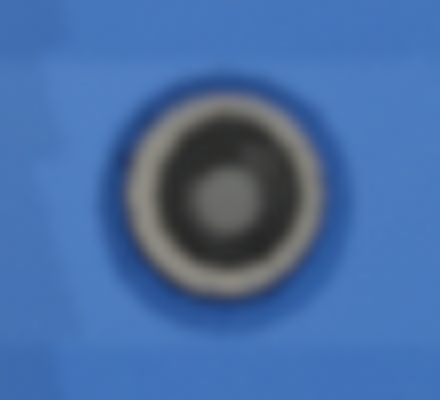

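Dowel and hole are concentric. Lowering.

>>> step_arm(moves=[0,0,0.15,0,0,0,1,0,0,0.2,0,0,0,1,0,0,0.1,0,0,0,1])

```text
time: 19.25
tool_pos: [523.4, -258.1, 94.7]
tcp_rot: [-3.14, 0.002, 2.878]
contact_force: [-0.2, -0.4, -3.7]
grip_width: 24.3
```

Run:
```python
from h import *
plan(522.9,-257.8,88,2.878);print(get_obs()["moment"])
```

```text
pos [ 523.4 -258.1   94.7] rpy [-3.1404e+00  2.1000e-03  2.8781e+00] t 19.25
shift units [0.026 0.008 0.337]
turn units [-0.017  0.031  0.001]
[-0.03054329  0.01332163 -0.06823573]
```

>>> step_arm(moves=[0.02,0.01,0.15,0,0.01,0,1,0.01,0,0.12,0,0.01,0,1,0,0,0.05,0,0,0,1])

```text
time: 19.5
tool_pos: [522.9, -257.7, 87.9]
tcp_rot: [-3.141, 0.001, 2.878]
contact_force: [-1.0, 0.6, 5.9]
grip_width: 23.8
```

>>> step_arm(moves=[0,0,0.15,0,0,0,1,0,0,0.15,0,0,0,1])

```text
time: 19.67
tool_pos: [522.9, -257.7, 83.7]
tcp_rot: [-3.14, 0.002, 2.878]
contact_force: [-3.3, 1.9, 7.4]
grip_width: 23.8
```

Run:
```python
from h import *
plan(522.9,-257.8,77,2.878);print(get_obs()["moment"],get_obs()["contact_force"])
```

```text
pos [ 522.9 -257.7   83.7] rpy [-3.1401e+00  1.5000e-03  2.8782e+00] t 19.67
shift units [ 0.001 -0.005  0.334]
turn units [-0.021  0.022  0.002]
[ 0.42179413  0.65187897 -0.0213205 ] [-3.26465966  1.91374163  7.43717603]
```

>>> step_arm(moves=[0,0,0.2,0,0,0,1,0,0,0.2,0,0,0,1])

```text
time: 19.83
tool_pos: [522.9, -257.7, 78.1]
tcp_rot: [-3.14, 0.003, 2.878]
contact_force: [-3.8, 2.3, 10.9]
grip_width: 24.0
```

Run:
```python
from h import *
plan(522.9,-257.8,77,2.878);print(get_obs()["moment"],get_obs()["contact_force"])
cv2.imwrite("pics/w13.png",capture("wrist")[:,:,::-1])
lidinhand("pics/w13.png")
s=capture("side")[150:240,320:440,::-1];t=capture("scene")[190:290,160:260,::-1]
cv2.imwrite("pics/c13.png",np.hstack([cv2.resize(s,(480,360),interpolation=2),cv2.resize(t,(320,360),interpolation=2)]))
```

```text
pos [ 522.9 -257.7   78.1] rpy [-3.1397e+00  2.5000e-03  2.8783e+00] t 19.83
shift units [-0.    -0.007  0.056]
turn units [-0.028  0.036  0.005]
[ 0.6821235   0.83765042 -0.01372915] [-3.82845099  2.27503329 10.89687489]
L [ 1.0000e+00 -1.0000e-03  5.6464e+01 -5.4444e+01] R [1.0000e+00 1.0000e-03 4.5353e+01 5.4368e+01] F [ 0.    -1.    89.547  0.944]
hole px (322.6754913330078, 149.22614097595215) (23.96481704711914, 26.241811752319336) box (16, 16, 25, 28) tool [72.51 -0.33  2.9 ]
```

View pics/c13.png

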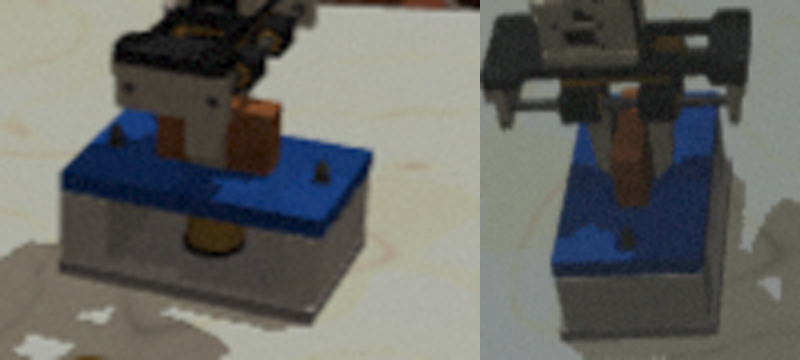

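Both dowels stand through the lid, at (117,135) and (322,172) in the side crop. It is about 1 mm from shut, and nothing has slipped in the grip. Pressing on.

>>> step_arm(moves=[0,0,0.15,0,0,0,1,0,0,0.2,0,0,0,1])

```text
time: 20.15
tool_pos: [523.0, -257.8, 76.7]
tcp_rot: [-3.139, 0.004, 2.878]
contact_force: [-14.6, 6.5, 43.3]
grip_width: 23.8
```

>>> step_arm(moves=[0,0,0.25,0,0,0,1])

```text
time: 20.23
tool_pos: [523.0, -257.8, 76.6]
tcp_rot: [-3.138, 0.006, 2.879]
contact_force: [-14.7, 8.6, 39.5]
grip_width: 23.8
```

Run:
```python
from h import *
plan(522.9,-257.8,77,2.878);print(get_obs()["moment"],get_obs()["contact_force"])
cv2.imwrite("pics/w14.png",capture("wrist")[:,:,::-1])
lidinhand("pics/w14.png")
s=capture("side")[150:240,320:440,::-1];t=capture("scene")[210:300,160:260,::-1]
cv2.imwrite("pics/s14.png",cv2.resize(s,None,fx=6.5,fy=6.5,interpolation=2));cv2.imwrite("pics/t14.png",cv2.resize(t,None,fx=6.5,fy=6.5,interpolation=2))
print(get_obs()["contact_force"],get_obs()["tool_pos"])
```

```text
pos [ 523.  -257.8   76.6] rpy [-3.1381  0.0064  2.8785] t 20.23
shift units [ 0.007 -0.001 -0.018]
turn units [-0.05   0.092  0.007]
[1.99440691 2.28437042 0.05466632] [-14.71913129   8.58338123  39.49690281]
L [ 1.0000e+00  2.0000e-03  6.2766e+01 -5.4394e+01] R [ 1.    -0.    47.273 54.634] F [ 0.    -1.    89.55   1.168]
hole px (323.0983066558838, 149.13065719604492) (23.987056732177734, 26.77096939086914) box (16, 16, 25, 28) tool [72.55 -0.13  2.9 ]
[-12.24470363   6.00937428  33.38897736] [ 523.0652939  -257.83141503   76.66851141]
```

View pics/s14.png

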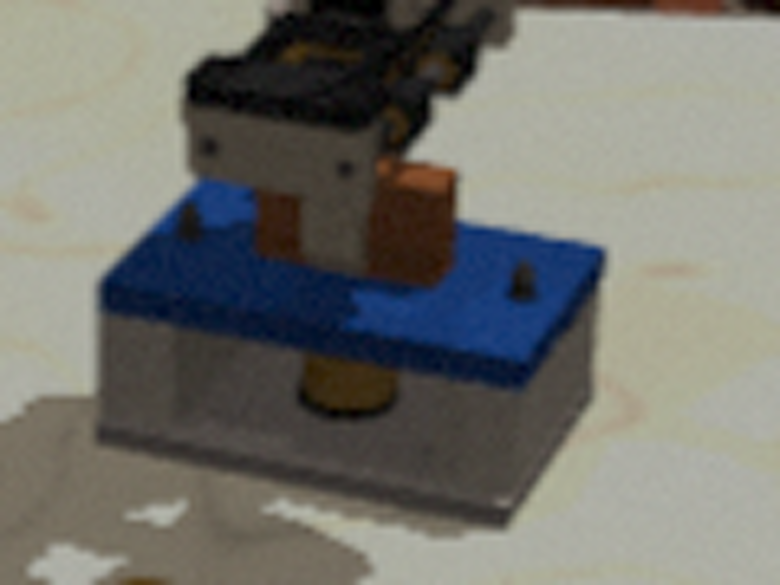

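View pics/t14.png

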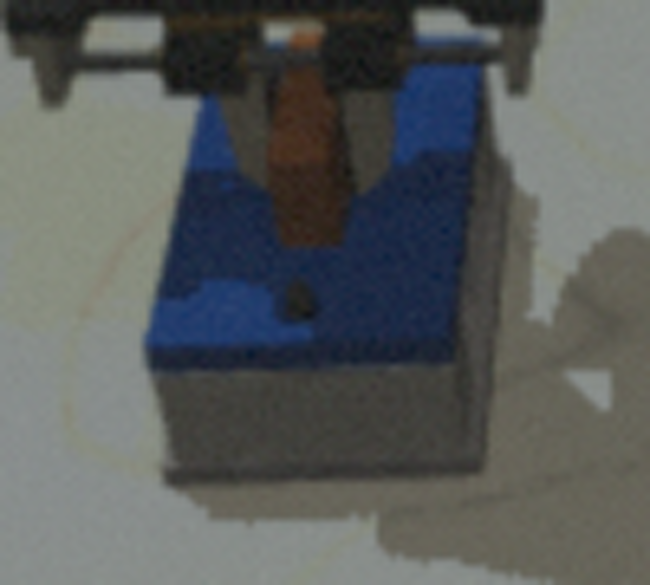

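The lid looks flush in both views. The tool is tilted about 0.4° and pushes sideways at 12–15 N, so I'll level it while pressing and check that the force holds.

>>> step_arm(moves=[0.03,-0.01,0.2,-0.04,0.08,0,1,0.03,-0.01,0.2,-0.02,0.05,0,1])

```text
time: 20.55
tool_pos: [523.0, -257.8, 76.7]
tcp_rot: [-3.141, 0.004, 2.879]
contact_force: [-8.3, 6.4, 23.4]
grip_width: 23.8
```

Run:
```python
from h import *
plan(522.9,-257.8,77,2.878);print(get_obs()["moment"],get_obs()["contact_force"])
```

```text
pos [ 523.  -257.8   76.7] rpy [-3.141   0.0042  2.8787] t 20.55
shift units [ 0.004 -0.    -0.016]
turn units [-0.009  0.06   0.011]
[0.87853305 1.10890729 0.06779947] [-8.30546011  6.36202374 23.43691795]
```

Run:
```python
from h import *
for i in range(8):
    im=capture("wrist" if i<7 else "side")
    o=get_obs();print(round(o["time"],2),o["contact_force"].round(1),o["tool_pos"].round(2),o["tcp_rot"].round(4))
```

```text
20.6 [-8.9  6.8 25.2] [ 522.96 -257.84   76.66] [-3.1409  0.0042  2.8788]
20.65 [-8.4  6.6 25. ] [ 522.97 -257.83   76.67] [-3.1408  0.0042  2.8788]
20.7 [-7.9  6.5 23.9] [ 522.97 -257.85   76.67] [-3.1407  0.0042  2.8788]
20.75 [-8.3  5.7 24.7] [ 522.98 -257.85   76.67] [-3.1407  0.0042  2.8789]
20.8 [-9.5  7.4 24.4] [ 522.98 -257.85   76.67] [-3.1407  0.0042  2.8788]
20.85 [-8.8  6.3 26. ] [ 522.98 -257.84   76.68] [-3.1407  0.0042  2.8789]
20.9 [-8.3  6.3 25.1] [ 522.94 -257.84   76.66] [-3.1407  0.0041  2.8789]
20.95 [-8.   6.9 25. ] [ 522.99 -257.85   76.69] [-3.1407  0.0043  2.8788]
```

>>> step_arm(moves=[0.05,-0.02,0.25,-0.03,0.12,0,1,0.06,-0.02,0.25,-0.03,0.12,0,1])

```text
time: 21.12
tool_pos: [522.9, -257.8, 76.5]
tcp_rot: [3.14, -0.004, 2.88]
contact_force: [-7.3, 9.3, 31.0]
grip_width: 23.8
```

Run:
```python
from h import *
for i in range(3):
    im=capture("wrist")
    o=get_obs();print(round(o["time"],2),o["contact_force"].round(1),o["moment"].round(2),o["tool_pos"].round(2),o["tcp_rot"].round(4))
```

```text
21.17 [-9.5 10.1 29.5] [1.02 1.13 0.04] [ 522.91 -257.77   76.48] [ 3.1397 -0.0038  2.8798]
21.22 [-9.3  8.7 30.1] [1.01 1.15 0.07] [ 522.87 -257.78   76.47] [ 3.1398 -0.0036  2.8798]
21.27 [-9.   8.9 29.7] [1.1  1.14 0.01] [ 522.93 -257.8    76.49] [ 3.1399 -0.0034  2.8798]
```

>>> step_arm(moves=[0.05,0.03,0.22,0.02,-0.07,0,1,0.06,0.04,0.25,0.02,0,0,1])

```text
time: 21.43
tool_pos: [523.4, -258.0, 76.3]
tcp_rot: [-3.136, 0.012, 2.881]
contact_force: [-10.5, 1.3, 32.3]
grip_width: 23.9
```

Run:
```python
from h import *
for i in range(3):
    im=capture("wrist")
    o=get_obs();print(round(o["time"],2),o["contact_force"].round(1),o["moment"].round(2),o["tool_pos"].round(2),o["tcp_rot"].round(4))
cv2.imwrite("pics/w15.png",im[:,:,::-1]);lidinhand("pics/w15.png")
s=capture("side")[150:240,320:440,::-1];t=capture("scene")[:,:,::-1];cv2.imwrite("pics/t15f.png",t);t=t[210:300,160:260]
cv2.imwrite("pics/c15.png",np.hstack([cv2.resize(s,(440,330),interpolation=2),cv2.resize(t,(360,330),interpolation=2)]))
```

```text
21.48 [-8.1 -0.1 28.6] [1.09 1.38 0.07] [ 523.36 -257.97   76.36] [-3.1353  0.012   2.8805]
21.53 [-9.1  1.9 28.8] [ 1.22  1.33 -0.02] [ 523.32 -258.01   76.32] [-3.1356  0.0116  2.8804]
21.58 [-8.7  1.6 29.3] [1.18 1.43 0.  ] [ 523.35 -258.03   76.36] [-3.1358  0.0116  2.8803]
L [ 1.0000e+00 -2.0000e-03  4.4509e+01 -5.4420e+01] R [1.0000e+00 9.0000e-03 5.0044e+01 5.4961e+01] F [ 0.    -1.    89.974 -6.902]
hole px (323.3943920135498, 148.40449905395508) (24.22175407409668, 26.993545532226562) box (16, 15, 26, 28) tool [72.88  0.    2.9 ]
```

View pics/c15.png

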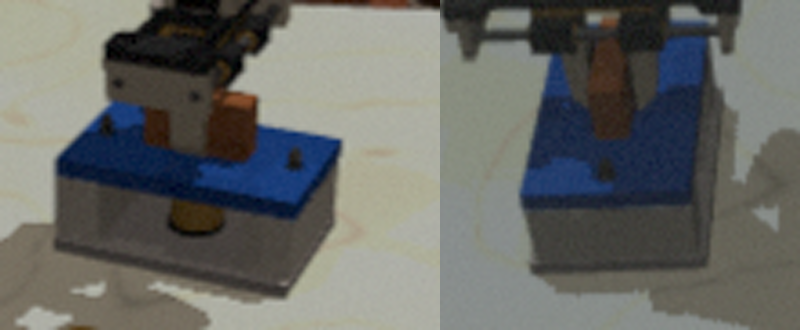

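View pics/t15f.png

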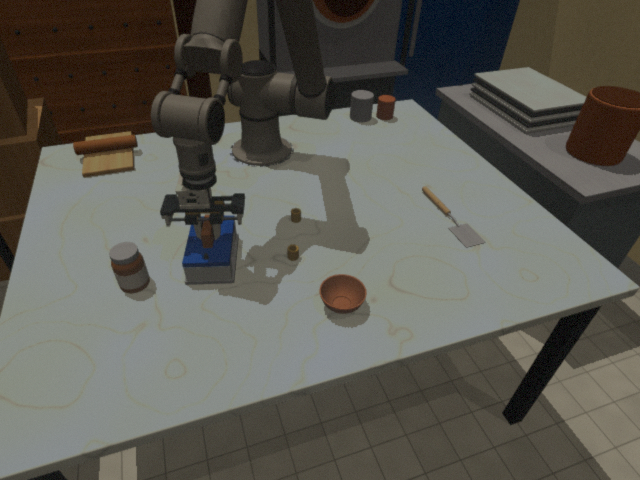

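Run:
```python
from h import *
plan(522.95,-257.8,77,2.879)
```

```text
pos [ 523.3 -258.    76.3] rpy [-3.136   0.0114  2.8802] t 21.68
shift units [ 0.021  0.004 -0.034]
turn units [-0.081  0.163  0.017]
```

>>> step_arm(moves=[0.03,0,0.2,-0.09,0.17,0,1,0.03,0,0.22,-0.03,0.06,0,1])

```text
time: 21.85
tool_pos: [523.2, -257.9, 76.3]
tcp_rot: [3.14, 0.001, 2.88]
contact_force: [-9.2, 7.7, 30.5]
grip_width: 24.0
```

Run:
```python
from h import *
for i in range(3):
    im=capture("wrist")
    o=get_obs();print(round(o["time"],2),o["contact_force"].round(1),o["moment"].round(2),o["tool_pos"].round(2),o["tcp_rot"].round(4))
cv2.imwrite("pics/w16.png",im[:,:,::-1]);lidinhand("pics/w16.png")
```

```text
21.9 [-8.4  7.2 27.4] [ 0.76  1.26 -0.01] [ 523.25 -257.9    76.27] [3.1403e+00 1.6000e-03 2.8803e+00]
21.95 [-9.7  7.6 26.6] [ 0.77  1.27 -0.04] [ 523.25 -257.92   76.26] [3.1406e+00 1.8000e-03 2.8803e+00]
22.0 [-9.5  6.7 26.6] [ 0.77  1.28 -0.02] [ 523.26 -257.92   76.27] [3.1407e+00 1.9000e-03 2.8804e+00]
L [ 1.0000e+00 -1.0000e-03  6.2762e+01 -5.4541e+01] R [ 1.    -0.    62.745 54.585] F [ 0.    -1.    89.967  1.162]
hole px (323.0135250091553, 148.57912635803223) (24.095232009887695, 26.579612731933594) box (16, 16, 25, 27) tool [72.8  -0.18  2.9 ]
```

The tool is level, with the same tilt as when it gripped the lid on the table. It pushes down at a steady 27 N or so, well over the roughly 12 N the spring needs beyond the lid's weight. Handing in.

```bash
python3 -c "
from plant import *
print(close_job());print(get_obs()['contact_force'],get_obs()['tool_pos'],get_obs()['time'])"
```

```text
the job is handed in; nothing more can be done
None
the job is handed in; nothing more can be done
```

The mould is shut and the fingers are still holding the lid pressed down, so you can put the clamps on. I handed in at about 22 s. I got no reading after that, so I can't confirm the second that follows.

- **Sleeve:** I took the largest of the three brass rings, slid it over the core post and let it stand on its pad. I checked this in the wrist and side views after letting go.
- **Lid:** I gripped it by the handle and lined it up by looking at the dowel through its hole. Both dowels came through, and I pressed until it sat on both end blocks.

**Last checks**
- **Flushness:** in the last side and scene views I saw no gap at either block. After them I made one small levelling correction that I checked only by wrist image and readings.
- **Push:** it held at about 27 N, where the spring needs roughly 12 N beyond the lid's weight. The highest reading was about 43 N at the wrist, through the fingers.
- **Tilt:** the tool stands as it did when it gripped the lid flat on the table.
- **Bystanders:** the bowl, jar and spatula stood in their original places in the last scene view.

**What disagreed**
- **Sideways force:** about 10–12 N remained on the tool while pressing, and I could not trim it away. One attempt tilted the tool by about 0.7°, and I reversed it.
- **Height:** the fingertips ended about 0.6 mm lower than the geometry predicts, probably from slight slip on the handle.

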